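# Book a loaded tray in at the marking station

## Task

Slide the loaded tray by its black handle along the worktop all the way into the slotted holder, right up to the back stop, with the sleeve and the nut still in it. Then take the label reader from its stand and read first the label on the tray, then the label on the holder's post: each time point the nose squarely at the middle of the label with the window about 80 mm from it and keep the reader still there for at least a full second. Finally lay the reader back in both forks of its stand, nose away from the robot, and let go; leave the other things on the worktop where they are.

Things in the scene. Friction and masses are not known exactly. Their poses are not given: they have to be found in the camera images.
- holder: Fixed dark steel tray holder. Origin on the worktop, at the middle of the tray's home; x points to the back stop (face at x=51.5 mm), open mouth at -x. Side rails x -30 to 50 (flared ends to -57), inner faces y=+-45.5; lips over the tray's flanges (12 to 16 high, inner edge y=+-38): the tray only slides in from the mouth on the worktop. Post with station label at y=-92, 75 high
- tray: Steel tray 100 (x) x 85 mm (y), 0.35 kg, before the holder's mouth. Origin: centre of underside; x points to its rear, which enters first. Slippery runners below. Floor 2 to 5 high, walls y=+-34, 15 high; flanges outside. Black handle plate at the front: centre x=-44, 10 thick (x), 44 wide (y), top 50 high; grip across its thickness. Home: origin at the holder's (up to 1.5 beyond), axes parallel
- tray_label: Bar-code label (36x32 with black bars, on a 44x40 plate) on the sloping tab at the rear of the tray. Origin at the centre of the label face, 42 behind the tray's centre and 36 above its underside; z is the outward normal, which points to the tray's front and 40 degrees upward; y is across.
- station_label: Same bar-code label, on the post at the right of the holder. Origin at the centre of the label face, at x=11, y=-92, z=58 in the holder's frame; z is the outward normal, which points to the holder's mouth, turned 0.4 rad towards the holder's middle, and 40 degrees upward.
- reader: Loose black label reader, 0.16 kg: straight body 130 long (x +-65) x 28 wide (y) x 26 mm high, then a nose at its +x end that dips 40 degrees. Origin: centre of the body's underside. Grip it across the 28 mm at its middle (rubber band) from above. It has no trigger to press
- reader_nose: The reader's nose (30 wide, 26 high, 45 long; rigid with the reader). Origin at the centre of the glass window at its end, at x=90, z=-8 mm in the reader's frame; its x axis is the reading direction (reader's x dipped 40 degrees down).
- reader_focus (a point): The reader's reading point: 80 mm straight ahead of the window along the nose's x axis; in the reader's frame at x=151.3, y=0, z=-59.4 mm.
- stand: Fixed reader stand: base plate 120 x 66 x 8 mm, two forks at x=+-45 (12 thick), saddles 45 above the worktop, slots 36 wide, flared prongs up to 70 high. The reader lies in both forks along the stand's x, nose to +x (away from the robot), its origin 45 above the stand's (centre of the base's underside)
- sleeve_short: Short steel sleeve standing in the tray, 31 mm across, 26 high; origin at the centre of its underside. Part of the load.
- brass_nut: Hexagonal brass nut lying in the tray, 25 mm across, 15 high; origin at the centre of its underside. Part of the load.
- brass_bush: Bystander: flanged brass bush, 42 mm across, 26 high. Origin at the centre of its underside. Leave it alone.
- ring_big: Bystander: steel ring, 66 mm across, 20 high. Origin at the centre of its underside. Leave it alone.
- flux_brush: Bystander: small wooden-handled brush, 156x17x9. Origin at the centre of its underside. Leave it alone.
Mind the look-alikes: they are no part of the job. What is shaped like the sleeve_short but green or pink is not meant.

How it is judged:
By the outcome, as a careful person would: the job done as asked, in the order asked, and still so for the second after the job is handed in, with the robot touching nothing.
It also fails if it takes over 72 s, if anything falls off the work surface, if the arm or the gripper's body presses on something with over 40 N, if the wrist force passes 120 N, or if a joint passes its speed limit or range.

## Robot

A 6-joint arm with a two-finger parallel gripper is mounted at the origin on a cart in front of the work surface, level with it; the furniture and walls round the work are solid. World frame = base frame: x ahead of the robot, y to its left, z up, the work surface at z = 0. Lengths are in m, angles in rad, forces in N, time in s.
With the tool pointing down it reaches from about 0.35 to 0.8 m from the base axis. Payload 7.3 kg.
Tool frame: the origin (TCP) lies at the very end of the fingers, on their centre line; the grasp point (between the pads) lies 19 mm behind it (grip_depth is the distance from the TCP to the grasp point, in m); z points along the fingers, y is the line along which they close (so a half turn about z gives the same grasp; the last joint's range is limited). The gripper opens to 85 mm and grips with 20 to 120 N. Pads are 22 mm wide; open, the fingers measure 114 mm over their backs; the gripper's body (76 mm by 85 mm) begins 54 mm behind the grasp point. The pads swing forward as they close: fully open they stand 13 mm farther back than shut.
Start: joints at [0.972, 0.342, 1.524, -0, 1.275, -0.146], TCP at [0.23, 0.472, 0.195] pointing down, gripper open.
Joint ranges: [-2.53, 2.53], [-0.77, 2.02], [0.04, 2.7], [-1, 4.14], [0.28, 2.66], [-3.11, 3.11]. Speed limits (rad/s): [2.57, 2.57, 3.14, 3.14, 3.14, 3.14].

## Interface

Orientations are given as a rotation vector (axis times angle).
In Python, from station import * gives the robot as it stands.
- The arm moves only by the tool carry_out, never from a script. Its argument "rows" is one flat list of numbers, 7 for each row, row after row: the opening, from 0 (shut) to 1 (fully open), then the shift along the tool's x, y, z normalised to -1 to 1, where 1 is 200 mm, then the turn, a rotation vector about the tool's x, y, z normalised to -1 to 1, where 1 is 30 degrees. A call has exactly 10 rows; each row is the pose to reach, as a shift and turn from the pose commanded when the call began, along the tool's axes at that moment; what a row does not reach only later rows make up. A row lasts 1/10 s, in which the tool goes at most 50 mm and 8.59 degrees, less where a joint would pass 70% of its speed; a pose out of reach is approached as far as the arm can. A call with a number of a shift or a turn outside -1 to 1 is refused whole. A call with a gripper value outside its range is refused whole. The fingers move at their own pace and stop on an object; "squeeze" is the grip in N (left out, the last holds). Time passes only in rows, so rows that repeat a pose let the fingers close, or fill a call up. It gives the time, the measured TCP pose, the force, the opening and the grip force at its end, in the units of the state.
- read_state(): the state, without advancing time (a new reading comes with each control period).
- get_image(name): name is "scene" or "top" or "wrist"; returns (picture, depth): 384x512x3 uint8, red, green, blue; 384x512 float32, m along the optical axis (not along the pixel's ray), 0 where there is no reading.
- camera_model(name): a dict with "vertical_fov" (degrees; the focal length in pixels is half the picture's height over the tangent of half this angle, whatever the lens; pixels are square), "cx", "cy" (the principal point, pixels), "R" (3x3) and "t" (3): a world point X has camera coordinates R X + t; the wrist camera has in their place "T_tool_cam" (4x4, takes a point from camera to tool coordinates, whose origin is the TCP and whose axes are the flange's). Camera axes: x right, y down, z forward; pixel columns grow to the right and rows downward; lengths in m; the calibration is good to about 2 mm. A picture is of the moment at which its call begins: read the wrist's pose just before it. camera_model takes no time and is no camera call.
- hand_in(): hands the job in; it is judged then, once.
The state is a dict: "clock": time; "qpos": joint angles; "joint_velocities": joint speeds; "joint_efforts": joint torques, N m; "ee_pos": TCP position; "tcp_rot": TCP orientation; "contact_force": force on the tool from outside, world axes, zero at the start; "moment": the same for the moment, N m; "finger_gap": opening from 0.0 (shut) to 1.0 (fully open); "finger_force": force on a finger pad.
Only numpy, scipy, OpenCV 4.12 (cv2) and the standard library are available. Lean on these libraries where they do the work, as an engineer would, in place of code of your own. Each camera call takes 0.05 s, during which the arm holds its last target. There are 200 camera calls.

## Working session

There is one attempt and no reset: what is moved stays moved. The work goes in short steps, Python scripts to look and compute and a tool call to move; the robot and the scene stay as the last step left them, time stands still between calls to the robot, and variables do not carry over. Pictures are saved under pics/ and viewed, at most 10 in all, crops included, and the job is handed in when it is done.

Besides the shell and the picture viewer there is one more tool, called after "Call:" as a command line: name --argument value ..., lists and objects as JSON in quotes. carry_out: Moves the arm, as the interface text tells. Scaled input: -1 to 1 covers 200 mm each way for a shift and 30 degrees each way for a turn. Its arguments: {"type":"object","properties":{"rows":{"type":"array"},"squeeze":{"type":"number"}},"required":["rows"]}

```bash
ls; mkdir -p pics
python3 - <<'E'
from station import *
import cv2,numpy as np
s=read_state();print({k:np.round(v,3) for k,v in s.items()})
for n in("scene","top"):
    im,d=get_image(n);cv2.imwrite(f"pics/{n}0.png",im[:,:,::-1]);np.savez(f"pics/{n}0.npz",im=im,d=d);print(camera_model(n))
print(camera_model("wrist"))
E
```

```text
pics
{'clock': np.float64(0.0), 'qpos': array([ 0.972,  0.343,  1.525, -0.   ,  1.275, -0.146]), 'joint_velocities': array([ 0.002, -0.   ,  0.001,  0.001, -0.002, -0.   ]), 'joint_efforts': array([ 1.0000e-03, -4.3367e+01, -2.4601e+01, -0.0000e+00,  8.0000e-03,
       -0.0000e+00]), 'ee_pos': array([0.229, 0.472, 0.195]), 'tcp_rot': array([-7.050e-01, -3.061e+00,  2.000e-03]), 'contact_force': array([ 0.104, -0.477, -0.237]), 'moment': array([ 0.013,  0.003, -0.021]), 'finger_force': np.float64(0.0), 'finger_gap': np.float64(0.996)}
{'vertical_fov': 51.644742063237636, 'cx': 254.1130872053626, 'cy': 192.45045690148063, 'R': array([[-0.4225829 , -0.90595586,  0.02583944],
       [-0.47551298,  0.19735162, -0.85728627],
       [ 0.77156406, -0.37456151, -0.51419119]]), 't': array([0.22983465, 0.33535219, 0.40514107])}
{'vertical_fov': 56.4495202381858, 'cx': 257.66478950795124, 'cy': 182.76673677078182, 'R': array([[-0.0217547 , -0.99968013, -0.01289853],
       [-0.99401459,  0.02300937, -0.10679684],
       [ 0.10705946,  0.01049799, -0.9941972 ]]), 't': array([-0.02393718,  0.60427551,  0.84228195])}
{'vertical_fov': 62.95455024843765, 'cx': 254.56433078337903, 'cy': 193.8771987292935, 'T_tool_cam': array([[-9.95243975e-04, -9.54718660e-01, -2.97508469e-01,
         7.52922685e-02],
       [ 9.99999499e-01, -9.17174973e-04, -4.02003395e-04,
         6.56191409e-04],
       [ 1.10932821e-04, -2.97508720e-01,  9.54719094e-01,
        -1.79185160e-01],
       [ 0.00000000e+00,  0.00000000e+00,  0.00000000e+00,
         1.00000000e+00]])}
```

View pics/top0.png

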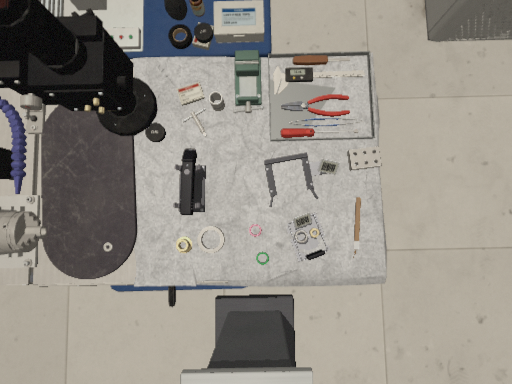

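View pics/scene0.png

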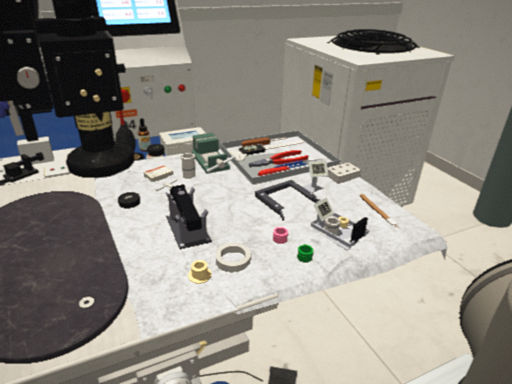

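The top view shows the tray at about (307,236) with its handle at (316,255) and its label at (303,220). The holder is at (290,178) with its mouth facing the robot, and the station label is at (328,167). The reader lies in its stand at (190,182), nose up at (188,155).

Next I'll get rough world positions from depth.

```bash
cat > h.py <<'E'
import numpy as np,cv2
from scipy.spatial.transform import Rotation as Ro
from station import *
def cloud(d,cm,T=None):
    f=d.shape[0]/2/np.tan(np.radians(cm["vertical_fov"]/2))
    v,u=np.mgrid[:d.shape[0],:d.shape[1]]
    P=np.stack([(u-cm["cx"])/f*d,(v-cm["cy"])/f*d,d],-1)
    if T is None: return (P-cm["t"])@cm["R"]
    return P@T[:3,:3].T+T[:3,3]
def tool(s):
    T=np.eye(4);T[:3,:3]=Ro.from_rotvec(s["tcp_rot"]).as_matrix();T[:3,3]=s["ee_pos"];return T
def wrist(name):
    s=read_state();im,d=get_image("wrist");cm=camera_model("wrist");T=tool(s)@cm["T_tool_cam"]
    P=cloud(d,cm,T);cv2.imwrite(f"pics/{name}.png",im[:,:,::-1]);np.savez(f"pics/{name}.npz",im=im,d=d,P=P,T=T);return im,d,P,T
def local(s,p,R=None):
    "rows numbers: shift (norm) and turn (norm) from the pose s to world p,R"
    T=tool(s);a=T[:3,:3].T@(np.array(p)-T[:3,3])/.2
    b=np.zeros(3) if R is None else Ro.from_matrix(T[:3,:3].T@R).as_rotvec()/np.radians(30)
    return np.round(np.r_[a,b],4)
E
python3 - <<'E'
from h import *
z=np.load("pics/top0.npz");P=cloud(z["d"],camera_model("top"))
for n,(u,v) in dict(table=(250,200),handle=(316,255),tl=(303,220),sl=(328,167),nose=(189,155),body=(187,180),back=(185,205),bush=(183,244),ring=(202,239),fl=(272,204),fr=(316,197),bl=(266,161),br=(307,155),green=(247,60),brush=(357,200),toolb=(270,100)).items(): print(n,P[v,u].round(3))
E
```

```text
table [ 0.564 -0.017  0.002]
handle [ 0.429 -0.17   0.053]
tl [ 0.511 -0.144  0.039]
sl [ 0.635 -0.206  0.058]
nose [0.67  0.124 0.067]
body [0.61  0.128 0.07 ]
back [0.551 0.132 0.07 ]
bush [0.458 0.151 0.005]
ring [0.469 0.104 0.005]
fl [ 0.552 -0.072  0.003]
fr [ 0.567 -0.181  0.015]
bl [ 0.66  -0.059  0.017]
br [ 0.672 -0.162  0.016]
green [ 0.905 -0.018  0.06 ]
brush [ 0.557 -0.284  0.008]
toolb [ 0.822 -0.074  0.002]
```

```bash
python3 - <<'E'
from h import *
s=read_state()
c=lambda a:np.array([[np.sin(-a),np.cos(a),0],[np.cos(a),np.sin(a),0],[0,0,-1]]).T
# columns tool x,y,z for tool-y at angle a
def R(a):
    y=np.array([np.cos(a),np.sin(a),0]);z=np.array([0,0,-1.]);return np.c_[np.cross(y,z),y,z]
print(tool(s).round(3)); print(local(s,[.36,.29,.25],R(np.radians(80))))
E
cat >> h.py <<'E'
def R(deg):
    a=np.radians(deg);y=np.array([np.cos(a),np.sin(a),0]);z=np.array([0,0,-1.]);return np.c_[np.cross(y,z),y,z]
E
```

```text
[[-0.899  0.437 -0.001  0.229]
 [ 0.437  0.899 -0.001  0.472]
 [ 0.    -0.001 -1.     0.195]
 [ 0.     0.     0.     1.   ]]
[-9.846e-01 -5.321e-01 -2.759e-01 -2.500e-03 -7.000e-04 -5.314e-01]
```

Call:
carry_out --rows '[1,-0.16,-0.09,-0.05,0,0,-0.08,1,-0.35,-0.18,-0.1,0,0,-0.18,1,-0.55,-0.3,-0.16,0,0,-0.3,1,-0.75,-0.42,-0.22,0,0,-0.42,1,-0.9,-0.5,-0.26,0,0,-0.5,1,-0.98,-0.53,-0.28,0,0,-0.53,1,-0.98,-0.68,-0.28,0,0,-0.53,1,-0.98,-0.82,-0.28,0,0,-0.53,1,-0.98,-0.95,-0.28,0,0,-0.53,1,-0.98,-1,-0.28,0,0,-0.53]'

```text
clock: 1.1
ee_pos: [0.3173, 0.2051, 0.2511]
tcp_rot: [-0.277, -3.129, 0.001]
contact_force: [0.9, -0.9, 0.1]
finger_gap: 0.997
finger_force: 0.0
```

Run:
```python
from h import *
s=read_state();print(s["clock"],tool(s).round(3),s["qpos"].round(3)); print(local(s,[.43,.02,.25],R(90)))
```

```text
1.1 [[-0.984  0.175 -0.001  0.317]
 [ 0.175  0.984 -0.001  0.205]
 [ 0.001 -0.001 -1.     0.251]
 [ 0.     0.     0.     1.   ]] [ 0.37   0.02   1.771 -0.     1.351 -1.024]
[-0.717  -0.8122  0.0058 -0.0011 -0.0012 -0.3368]
```

Call:
carry_out --rows '[1,-0.1,-0.12,0,0,0,-0.1,1,-0.22,-0.25,0,0,0,-0.2,1,-0.35,-0.4,0,0,0,-0.3,1,-0.48,-0.54,0,0,0,-0.34,1,-0.6,-0.67,0,0,0,-0.34,1,-0.68,-0.76,0,0,0,-0.34,1,-0.72,-0.81,0,0,0,-0.34,1,-0.72,-0.81,0,0,0,-0.34,1,-0.72,-0.81,0,0,0,-0.34,1,-0.72,-0.81,0,0,0,-0.34]'

```text
clock: 2.1
ee_pos: [0.4315, 0.023, 0.2514]
tcp_rot: [0.006, -3.142, -0.001]
contact_force: [-0.3, -0.5, 0.5]
finger_gap: 0.998
finger_force: 0.0
```

Run:
```python
from h import *
wrist("w1");s=read_state();print(s["clock"],s["qpos"].round(3)); print(local(s,[.47,-.15,.25],R(76)))
im=cv2.imread("pics/w1.png");cv2.imwrite("pics/w1b.png",cv2.resize(im,(800,600),interpolation=cv2.INTER_CUBIC))
```

```text
2.15 [-0.125  0.126  1.654  0.     1.362 -1.7  ]
[-1.888e-01 -8.656e-01  7.000e-03  6.000e-04  2.000e-04  4.748e-01]
```

View pics/w1b.png

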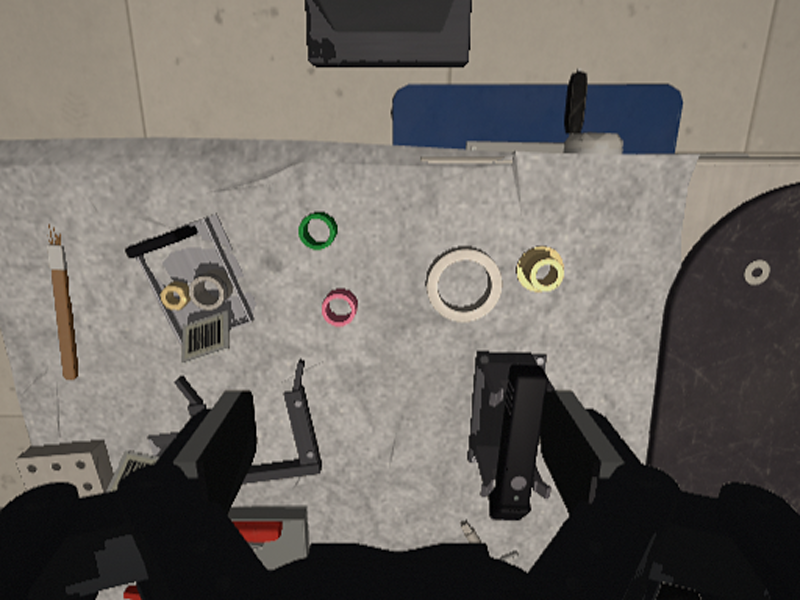

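Wrist view (800 px scale): handle at (162,242), tray label (205,335), nut (174,295), sleeve (207,290) and the reader body in its stand around (515,440). The left finger partly hides the holder, so I'll go round to the tray's right for a clear view.

Call:
carry_out --rows '[1,-0.05,-0.12,0,0,0,0.15,1,-0.1,-0.3,0,0,0,0.4,1,-0.16,-0.5,0,0,0,0.65,1,-0.22,-0.68,0,0,0,0.9,1,-0.28,-0.83,0,0,0,1,1,-0.32,-0.93,0,0,0,1,1,-0.34,-0.97,0,0,0,1,1,-0.34,-0.97,0,0,0,1,1,-0.34,-0.97,0,0,0,1,1,-0.34,-0.97,0,0,0,1]'

```text
clock: 3.15
ee_pos: [0.5003, -0.1706, 0.2516]
tcp_rot: [0.807, 3.036, 0.0]
contact_force: [-0.1, 0.3, 1.1]
finger_gap: 1.001
finger_force: 0.0
```

Run:
```python
from h import *
s=read_state();print(s["clock"],s["qpos"].round(3),s["ee_pos"]); print(local(s,[.51,-.23,.25],R(30)))
```

```text
3.15 [-0.474  0.311  1.413  0.     1.418 -1.525] [ 0.50027679 -0.17056909  0.25159341]
[-1.8970e-01 -2.3390e-01  7.9000e-03  7.0000e-04 -0.0000e+00  1.0082e+00]
```

Call:
carry_out --rows '[1,-0.05,-0.06,0,0,0,0.2,1,-0.1,-0.12,0,0,0,0.45,1,-0.15,-0.18,0,0,0,0.7,1,-0.19,-0.23,0,0,0,0.9,1,-0.19,-0.23,0,0,0,1,1,-0.19,-0.23,0,0,0,1,1,-0.19,-0.23,0,0,0,1,1,-0.19,-0.23,0,0,0,1,1,-0.19,-0.23,0,0,0,1,1,-0.19,-0.23,0,0,0,1]'

```text
clock: 4.15
ee_pos: [0.5106, -0.2305, 0.2514]
tcp_rot: [1.566, 2.723, 0.0]
contact_force: [-0.2, 0.4, -0.5]
finger_gap: 1.002
finger_force: 0.0
```

Run:
```python
from h import *
wrist("w2")
im=cv2.imread("pics/w2.png");cv2.imwrite("pics/w2b.png",cv2.resize(im,(800,600),interpolation=cv2.INTER_CUBIC))
s=read_state();print(s["clock"],s["qpos"].round(3),s["ee_pos"])
```

```text
4.2 [-0.561  0.372  1.324  0.     1.445 -1.088] [ 0.5105799  -0.23054864  0.25133192]
```

View pics/w2b.png

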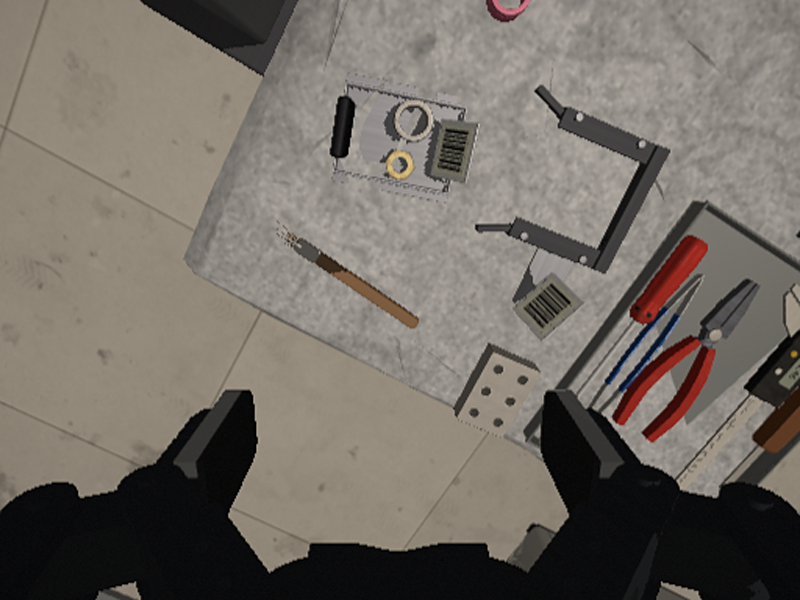

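This wrist view (800 px scale) shows the tray with its handle at (343,127), sleeve (413,119), nut (399,164) and label plate (454,150). The holder's lip rails run (567,105)–(660,150) and (512,222)–(603,270), with the back at (630,210). The station label is at (548,305).

Now I'll fit the poses.

```bash
cat > m.py <<'E'
from h import *
def plate(P,im,u0,u1,v0,v1,ang):
    "plane + min-area rectangle of the label plate in a pixel box (512 scale)"
    Q=P[v0:v1,u0:u1].reshape(-1,3);Q=Q[(Q[:,2]>.015)&(Q[:,2]<.09)]
    for _ in range(6):
        c=np.median(Q,0) if _==0 else Q.mean(0);n=np.linalg.svd(Q-Q.mean(0),full_matrices=False)[2][2];n*=np.sign(n[2])
        k=abs((Q-Q.mean(0))@n)<(.008,.006,.004,.003,.003,.003)[_];Q=Q[k]
    e=np.cross([0,0,1],n);e/=np.linalg.norm(e);g=np.cross(n,e)
    a=np.c_[(Q-Q.mean(0))@e,(Q-Q.mean(0))@g]
    r=cv2.minAreaRect((a*1000).astype(np.float32))
    c=Q.mean(0)+r[0][0]/1000*e+r[0][1]/1000*g
    return c,n,r[1],np.degrees(np.arctan2(-n[1],-n[0])),np.degrees(np.arcsin(n[2])),len(Q)
E
python3 - <<'E'
from m import *
z=np.load("pics/w2.npz");P=z["P"];im=z["im"]
print("table z",np.median(P[160:180,230:260,2]))
for b in((275,308,75,118),(326,374,172,218)): print(plate(P,im,*b,0))
# handle: top points
Q=P[58:106,208:232].reshape(-1,3);Q=Q[(Q[:,2]>.043)&(Q[:,2]<.06)];r=cv2.minAreaRect((Q[:,:2]*1000).astype(np.float32));print("handle",r,np.median(Q[:,2]))
# tray outer: points above table 
Q=P[45:135,205:310].reshape(-1,3)
# holder
Q=P[40:185,295:435].reshape(-1,3);Q=Q[(Q[:,2]>.011)&(Q[:,2]<.022)]
np.save("pics/hold.npy",Q)
c=np.array([.615,-.115])
for yaw in(5,7,9,11):
    a=np.radians(yaw);L=(Q[:,:2]-c)@np.array([[np.cos(a),-np.sin(a)],[np.sin(a),np.cos(a)]])*1000
    print(yaw,len(L))
    for x0 in range(-60,60,10):
        k=(L[:,0]>=x0)&(L[:,0]<x0+10);y=L[k,1]
        if k.sum(): 
            p=y[y>10];m=y[(y<-10)&(y>-70)];print(x0,[np.round([v.min(),v.max()],1).tolist() if len(v) else 0 for v in(p,m)],end=' ')
    print()
E
```

```text
table z 0.0029908706833924326
(array([ 0.50927576, -0.14293823,  0.03682958]), array([-0.71590921, -0.24837268,  0.65252204]), (41.50026321411133, 43.94902801513672), np.float64(19.133358706936434), np.float64(40.73202377442957), 962)
(array([ 0.63443361, -0.20679719,  0.05873225]), array([-0.73917832,  0.18496113,  0.6476147 ]), (40.66562271118164, 43.915164947509766), np.float64(-14.048392984131072), np.float64(40.36200083075606), 1075)
handle ((427.74603271484375, -171.3681640625), (10.19942855834961, 43.316505432128906), 19.295717239379883) 0.0498218016698036
5 3182
-60 [[45.8, 54.5], [-67.6, -59.6]] -50 [[42.8, 50.6], [-63.6, -55.0]] -40 [[34.0, 51.1], [-59.2, -42.4]] -30 [[34.6, 51.9], [-58.5, -41.3]] -20 [[35.2, 52.3], [-58.2, -40.8]] -10 [[35.9, 53.1], [-57.8, -40.3]] 0 [[36.6, 53.9], [-56.8, -39.3]] 10 [[37.5, 54.9], [-55.6, -38.7]] 20 [[37.8, 55.5], [-55.1, -37.7]] 30 [[38.5, 55.9], [-54.7, -37.2]] 40 [[10.0, 57.4], [-54.1, -10.1]] 50 [[10.3, 57.1], [-53.1, -10.6]] 
7 3182
-60 [[49.1, 57.0], [-65.7, -57.8]] -50 [[45.1, 53.5], [-60.9, -52.5]] -40 [[35.2, 52.3], [-58.1, -40.8
[... 453 characters left out ...]
9.7]] -20 [[36.3, 53.2], [-57.0, -39.7]] -10 [[36.1, 53.1], [-57.1, -39.7]] 0 [[36.1, 53.3], [-57.1, -39.7]] 10 [[36.2, 53.6], [-56.6, -39.7]] 20 [[36.2, 53.1], [-56.9, -39.7]] 30 [[36.2, 53.3], [-56.8, -39.7]] 40 [[10.1, 53.7], [-56.8, -10.1]] 50 [[10.4, 53.8], [-57.0, -10.2]] 
11 3182
-60 [[53.9, 62.4], [-60.7, -51.7]] -50 [[48.7, 58.0], [-55.9, -48.2]] -40 [[37.6, 54.3], [-55.6, -38.6]] -30 [[37.2, 54.3], [-56.3, -38.8]] -20 [[36.7, 53.8], [-56.6, -39.1]] -10 [[36.4, 53.5], [-56.9, -39.6]] 0 [[36.1, 53.0], [-57.2, -39.8]] 10 [[35.8, 52.9], [-57.4, -40.1]] 20 [[35.3, 52.9], [-57.9, -40.6]] 30 [[34.9, 52.2], [-58.1, -40.9]] 40 [[10.1, 52.1], [-58.6, -10.1]] 50 [[10.0, 51.9], [-58.8, -10.0]]
```

Run:
```python
from h import *
Q=np.load("pics/hold.npy");a=np.radians(8.9);L=(Q[:,:2]-[.6093,-.1176])@np.array([[np.cos(a),-np.sin(a)],[np.sin(a),np.cos(a)]])*1000
k=abs(L[:,1])<30;k&=L[:,0]>0;print("back x",np.percentile(L[k,0],[0,1,5,95,100]));k=(L[:,1]>38)&(L[:,0]>-28)&(L[:,0]<40);print(L[k,1].min()); k=(L[:,1]<-30)&(L[:,1]>-70)&(L[:,0]>-28)&(L[:,0]<40);print(L[k,1].max())
s=read_state();print(local(s,[.4277,-.1714,.10],R(19.2)))
```

```text
back x [ 50.21046607  50.77598589  51.13524087 109.22171961 112.71451977]
38.000547003612944
-37.92837077095752
[ 4.640e-01 -2.096e-01  7.566e-01  3.000e-04 -1.000e-04  3.662e-01]
```

Call:
carry_out --rows '[0.28,0.12,-0.05,0,0,0,0.1,0.28,0.25,-0.11,0,0,0,0.2,0.28,0.38,-0.17,0.1,0,0,0.3,0.28,0.45,-0.2,0.25,0,0,0.36,0.28,0.464,-0.21,0.42,0,0,0.366,0.28,0.464,-0.21,0.58,0,0,0.366,0.28,0.464,-0.21,0.7,0,0,0.366,0.28,0.464,-0.21,0.757,0,0,0.366,0.28,0.464,-0.21,0.757,0,0,0.366,0.28,0.464,-0.21,0.757,0,0,0.366]' --squeeze 40

```text
clock: 5.2
ee_pos: [0.4279, -0.1718, 0.1003]
tcp_rot: [1.82, 2.56, 0.0]
contact_force: [0.2, 0.6, 0.7]
finger_gap: 0.28
finger_force: 0.0
```

Run:
```python
from h import *
im,d,P,T=wrist("w3");s=read_state();print(s["clock"],s["finger_gap"],s["qpos"].round(2),local(s,[.4277,-.1714,.022],R(19.2)))
Q=P.reshape(-1,3);Q=Q[(Q[:,2]>.043)&(Q[:,2]<.055)&(abs(Q[:,0]-.428)<.03)&(abs(Q[:,1]+.171)<.04)];print(len(Q),cv2.minAreaRect((Q[:,:2]*1000).astype(np.float32)))
cv2.imwrite("pics/w3b.png",im[:,:,::-1])
```

```text
5.25 0.2819160385847009 [-0.55  0.33  1.83  0.    0.98 -0.88] [ 0.0037 -0.0018  0.3934  0.0018  0.0021 -0.0005]
695 ((427.24945068359375, -171.0271759033203), (9.502628326416016, 43.426055908203125), 19.24386215209961)
```

View pics/w3b.png

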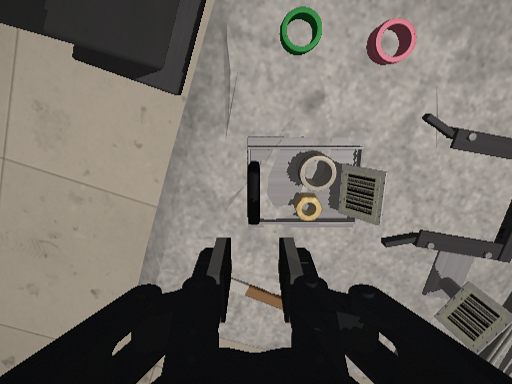

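The view confirms the fingers are aligned with the handle at (254,192), with the nut (308,207) and sleeve (317,172) clear of the inner finger. I'll descend and grip.

Call:
carry_out --rows '[0.28,0.003,-0.003,0.1,0,0,0,0.28,0.003,-0.003,0.2,0,0,0,0.28,0.003,-0.003,0.29,0,0,0,0.28,0.003,-0.003,0.36,0,0,0,0.28,0.003,-0.003,0.393,0,0,0,0.28,0.003,-0.003,0.393,0,0,0,0,0.003,-0.003,0.393,0,0,0,0,0.003,-0.003,0.393,0,0,0,0,0.003,-0.003,0.393,0,0,0,0,0.003,-0.003,0.393,0,0,0]' --squeeze 40

```text
clock: 6.25
ee_pos: [0.4271, -0.1714, 0.0217]
tcp_rot: [1.82, 2.56, 0.0]
contact_force: [-0.3, 1.2, -0.6]
finger_gap: -0.0
finger_force: 0.0
```

Run:
```python
from h import *
s=read_state();print(s["clock"],s["finger_gap"]*85,s["finger_force"],s["ee_pos"],s["contact_force"],s["qpos"].round(2))
a=np.radians(8.9);H=np.array([[np.cos(a),-np.sin(a)],[np.sin(a),np.cos(a)]]);o=np.array([.6093,-.1176])
z=s["ee_pos"][2]
for x,yw in((-.12,8.9),(-.06,8.9),(0,8.9),(.0015,8.9)):
    p=o+H@[x-.044,0];print(x,local(s,[*p,z],R(yw)))
```

```text
6.25 -0.03781946185768329 0.0 [ 0.42713379 -0.17136255  0.02170996] [-0.32305443  1.19810537 -0.57245046] [-0.55  0.46  1.92  0.    0.77 -0.88]
-0.12 [0.101  0.1417 0.     0.0014 0.0011 0.3426]
-0.06 [4.750e-02 4.369e-01 3.000e-04 1.400e-03 1.100e-03 3.426e-01]
0 [-6.100e-03  7.321e-01  5.000e-04  1.400e-03  1.100e-03  3.426e-01]
0.0015 [-7.400e-03  7.395e-01  5.000e-04  1.400e-03  1.100e-03  3.426e-01]
```

The fingers shut fully with no grip force, so I'll look before going on.

Run:
```python
from h import *
im,d,P,T=wrist("w4")
Q=P.reshape(-1,3);Q=Q[(Q[:,2]>.043)&(Q[:,2]<.055)&(abs(Q[:,0]-.428)<.05)&(abs(Q[:,1]+.171)<.05)];print(len(Q),cv2.minAreaRect((Q[:,:2]*1000).astype(np.float32)))
a,_=get_image("scene");a=cv2.resize(a[180:260,270:400,::-1],(512,315),interpolation=cv2.INTER_CUBIC)
cv2.imwrite("pics/w4b.png",np.vstack([cv2.resize(im[100:320,130:450,::-1],(512,282))[:, :],a])[:597])
```

```text
615 ((423.16522216796875, -158.4528350830078), (9.635505676269531, 17.357803344726562), 19.425588607788086)
```

View pics/w4b.png

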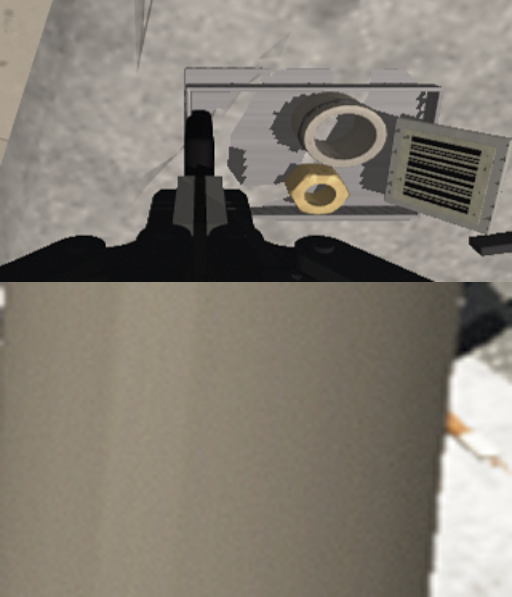

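The pads look to be on both sides of the handle, yet the gap reads 0. A small alignment move, which the slide needs anyway, will show whether the tray follows.

Call:
carry_out --rows '[0,0.01,0.01,0,0,0,0.03,0,0.02,0.02,0,0,0,0.06,0,0.03,0.03,0,0,0,0.1,0,0.04,0.045,0,0,0,0.14,0,0.05,0.06,0,0,0,0.18,0,0.06,0.075,0,0,0,0.22,0,0.07,0.09,0,0,0,0.26,0,0.08,0.1,0,0,0,0.3,0,0.09,0.11,0,0,0,0.33,0,0.1,0.12,0,0,0,0.343]' --squeeze 40

```text
clock: 7.35
ee_pos: [0.443, -0.1442, 0.0213]
tcp_rot: [-2.044, -2.386, -0.0]
contact_force: [0.7, 0.1, 0.9]
finger_gap: -0.001
finger_force: 0.0
```

Run:
```python
from m import *
im,d,P,T=wrist("w5");s=read_state();print(s["finger_gap"],s["finger_force"],s["contact_force"],s["joint_velocities"].round(3),tool(s).round(4))
Q=P.reshape(-1,3);Q=Q[(Q[:,2]>.043)&(Q[:,2]<.055)&(abs(Q[:,0]-s["ee_pos"][0])<.05)&(abs(Q[:,1]-s["ee_pos"][1])<.05)];print(len(Q),cv2.minAreaRect((Q[:,:2]*1000).astype(np.float32)))
K=(P[...,2]>.02)&(P[...,2]<.06)&(np.hypot(P[...,0]-.515,P[...,1]+.13)<.035);v,u=np.where(K);print(plate(P,im,u.min(),u.max(),v.min(),v.max(),0))
```

```text
-0.0004514576486291495 0.0 [-0.11585968  0.54728632 -0.11483979] [-0.009  0.001  0.003 -0.002 -0.002 -0.032] [[-1.537e-01  9.881e-01  1.000e-04  4.432e-01]
 [ 9.881e-01  1.537e-01  2.000e-04 -1.439e-01]
 [ 2.000e-04  2.000e-04 -1.000e+00  2.130e-02]
 [ 0.000e+00  0.000e+00  0.000e+00  1.000e+00]]
611 ((423.9643249511719, -160.6351318359375), (10.008039474487305, 22.459001541137695), 17.724943161010742)
(array([ 0.50864462, -0.14917109,  0.03398771]), array([-0.72146426, -0.24533552,  0.64753363]), (56.57784652709961, 47.9680290222168), np.float64(18.78071459290724), np.float64(40.35590557312985), 4296)
```

Run:
```python
from h import *
for n in("w3","w4","w5"):
    z=np.load(f"pics/{n}.npz");P=z["P"];T=z["T"];Tt=T@np.linalg.inv(camera_model("wrist")["T_tool_cam"])
    L=(P-Tt[:3,3])@Tt[:3,:3]*1000
    print(n)
    for v in (200,206,210,216,222,230,240,250): print(v,[tuple(L[v,u].astype(int)) for u in (236,244,250,254,258,264,272)])
    K=(abs(L[...,0])<30)&(abs(L[...,1])<60)&(L[...,2]>-60)&(L[...,2]<20);print(K.sum())
s=read_state();im,d=get_image("top");cv2.imwrite("pics/top5.png",cv2.resize(im[180:290,240:400,::-1],(800,550),interpolation=cv2.INTER_CUBIC))
```

```text
w3
200 [(np.int64(-14), np.int64(-16), np.int64(94)), (np.int64(-15), np.int64(-8), np.int64(95)), (np.int64(0), np.int64(-2), np.int64(49)), (np.int64(0), np.int64(0), np.int64(50)), (np.int64(0), np.int64(3), np.int64(50)), (np.int64(-14), np.int64(9), np.int64(93)), (np.int64(-15), np.int64(16), np.int64(95))]
206 [(np.int64(-21), np.int64(-16), np.int64(94)), (np.int64(-21), np.int64(-8), np.int64(95)), (np.int64(-5), np.int64(-2), np.int64(49)), (np.int64(-5), np.int64(0), np.int64(49)), (np.int64(-5), np.int64(3), np.int64(50)), (np.int64(-20), np.int64(9), np.int64(91)), (np.int64(-20), np.int64(16), np.int64(93))]
210 [(np.int64(-24), np.int64(-16), np.int64(94)), (np.int64(-25), np.int64(-8), np.int64(95)), (np.int64(-8), np.int64(-2), np.int64(50)), (np.int64(-8), np.int64(0), np.int64(50)), (np.int64(-8), np.int64(3), np.int64(50)), (np.int64(-24), np.int64(9), np.int64(92)), (np.int64(-24), np.int64(17), np.int64(94))]
216 [(np.int64(-30), np.int64(-16), np.int64(93)), (np.int64(-30), np.int64(-9), np.int64(94)), (np.int64(-13), np.int64(-2), np.int64(50)), (np.int64(-13)
[... 5737 characters left out ...]
7), np.int64(15)), (np.int64(-9), np.int64(12), np.int64(14))]
240 [(np.int64(-18), np.int64(-11), np.int64(16)), (np.int64(11), np.int64(-4), np.int64(-45)), (np.int64(10), np.int64(-1), np.int64(-43)), (np.int64(11), np.int64(0), np.int64(-44)), (np.int64(10), np.int64(2), np.int64(-43)), (np.int64(11), np.int64(5), np.int64(-44)), (np.int64(-17), np.int64(12), np.int64(15))]
250 [(np.int64(7), np.int64(-7), np.int64(-46)), (np.int64(11), np.int64(-3), np.int64(-54)), (np.int64(11), np.int64(-1), np.int64(-55)), (np.int64(11), np.int64(0), np.int64(-55)), (np.int64(11), np.int64(2), np.int64(-53)), (np.int64(11), np.int64(4), np.int64(-54)), (np.int64(7), np.int64(8), np.int64(-46))]
16831
```

View pics/w5.png

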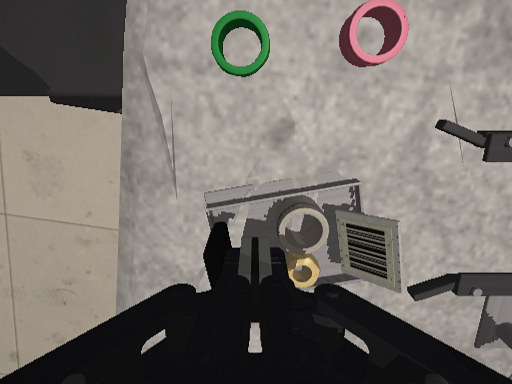

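The shut fingers show up in the depth about 40 mm short of the reported TCP, so they closed above the handle. I'll measure exactly where the tips are.

Run:
```python
from h import *
for n in("w1","w2","w3","w4","w5"):
    z=np.load(f"pics/{n}.npz");P=z["P"];T=z["T"];Tt=T@np.linalg.inv(camera_model("wrist")["T_tool_cam"])
    L=(P-Tt[:3,3])@Tt[:3,:3]*1000
    K=(abs(L[...,0])<16)&(abs(L[...,1])<62)&(L[...,2]>-100)&(L[...,2]<(-15 if n<"w4" else -34))
    Q=L[K];print(n,len(Q),"z top",np.percentile(Q[:,2],[50,90,99,100]).round(1)); 
    if len(Q): t=Q[Q[:,2]>np.percentile(Q[:,2],99)-4];print(" tips x",t[:,0].min().round(1),t[:,0].max().round(1)," y",t[:,1].min().round(1),t[:,1].max().round(1), np.histogram(Q[:,2],bins=range(-100,-10,5))[0])
```

```text
w1 8208 z top [-79.6 -59.2 -51.6 -49.3]
 tips x -10.5 11.9  y -48.8 50.1 [1674  685  871  793  955  860  763  692  560  342   13    0    0    0
    0    0    0]
w2 8223 z top [-79.5 -59.2 -51.5 -49. ]
 tips x -10.6 11.7  y -48.5 50.1 [1686  685  864  786  948  887  745  711  564  337   10    0    0    0
    0    0    0]
w3 14362 z top [-90.7 -60.6 -43.  -35.9]
 tips x -10.7 11.9  y -23.8 25.4 [2496 5161 1868 1275  454  823  428  465  433  370  334  215   40    0
    0    0    0]
w4 13047 z top [-90.6 -63.1 -44.8 -40.3]
 tips x 6.6 12.3  y -12.5 14.0 [2474 4339 2053 1425  352  629  320  388  334  315  273  145    0    0
    0    0    0]
w5 13053 z top [-90.5 -63.1 -44.8 -39.8]
 tips x 6.6 12.0  y -12.1 14.1 [2485 4301 2089 1421  331  648  327  385  342  307  277  139    1    0
    0    0    0]
```

The real fingertips lie about 38 mm behind the reported TCP, as seen by the wrist camera in five views and consistent with the missed grip. I'll allow for that from here on and grip again.

```bash
echo 'TIP=.038  # true fingertips lie this far behind the reported TCP' >> h.py
python3 - <<'E'
from h import *
s=read_state();print(s["clock"],local(s,[.4274,-.1713,.022-TIP],R(19.2)),local(s,[.4274,-.1713,.04],R(19.2)))
E
```

```text
7.45 [-1.223e-01 -9.830e-02  1.863e-01  1.000e-04 -3.000e-04 -3.435e-01] [-1.222e-01 -9.830e-02 -9.370e-02  1.000e-04 -3.000e-04 -3.435e-01]
```

Call:
carry_out --rows '[0.05,0,0,-0.06,0,0,0,0.28,-0.02,-0.02,-0.11,0,0,-0.1,0.28,-0.08,-0.07,-0.11,0,0,-0.25,0.28,-0.122,-0.098,-0.1,0,0,-0.343,0.28,-0.122,-0.098,-0.08,0,0,-0.343,0.28,-0.122,-0.098,0,0,0,-0.343,0.28,-0.122,-0.098,0.08,0,0,-0.343,0.28,-0.122,-0.098,0.15,0,0,-0.343,0.28,-0.122,-0.098,0.186,0,0,-0.343,0.28,-0.122,-0.098,0.186,0,0,-0.343]' --squeeze 40

```text
clock: 8.45
ee_pos: [0.4268, -0.1709, -0.0168]
tcp_rot: [-1.82, -2.558, 0.0]
contact_force: [-0.8, 0.4, 0.6]
finger_gap: 0.282
finger_force: 0.0
```

Call:
carry_out --rows '[0,0,0,0,0,0,0,0,0,0,0,0,0,0,0,0,0,0,0,0,0,0,0,0,0,0,0,0,0,0,0,0,0,0,0,0,0,0,0,0,0,0,0,0.01,0.01,0,0,0,0.02,0,0.02,0.02,0,0,0,0.05,0,0.03,0.03,0,0,0,0.09,0,0.04,0.04,0,0,0,0.13]'

```text
clock: 9.45
ee_pos: [0.4325, -0.1615, -0.0157]
tcp_rot: [1.908, 2.495, -0.0]
contact_force: [-1.8, -2.8, 3.9]
finger_gap: 0.108
finger_force: 41.5
```

Run:
```python
from h import *
s=read_state();print(s["clock"],s["finger_gap"]*85,s["finger_force"],s["ee_pos"],s["contact_force"],s["qpos"].round(2))
a=np.radians(8.9);H=np.array([[np.cos(a),-np.sin(a)],[np.sin(a),np.cos(a)]]);o=np.array([.6093,-.1176])
z=s["ee_pos"][2]
for x in(-.125,-.12,-.06,0,.0015):
    p=o+H@[x-.044,0];print(x,local(s,[*p,z],R(8.9)))
im,d,P,T=wrist("w6");Q=P.reshape(-1,3);e=s["ee_pos"];Q=Q[(Q[:,2]>.043)&(Q[:,2]<.055)&(abs(Q[:,0]-e[0])<.05)&(abs(Q[:,1]-e[1])<.05)];print(len(Q),cv2.minAreaRect((Q[:,:2]*1000).astype(np.float32)))
```

```text
9.45 9.137687467058301 41.45006775856018 [ 0.43253895 -0.1614522  -0.01565484] [-1.79380542 -2.7841405   3.9350161 ] [-0.52  0.53  1.94 -0.    0.67 -0.79]
-0.125 [ 0.0726  0.0704 -0.      0.0006  0.001   0.2092]
-0.12 [ 0.0699  0.0953 -0.      0.0006  0.001   0.2092]
-0.06 [3.710e-02 3.935e-01 1.000e-04 6.000e-04 1.000e-03 2.092e-01]
0 [4.300e-03 6.917e-01 2.000e-04 6.000e-04 1.000e-03 2.092e-01]
0.0015 [3.500e-03 6.992e-01 2.000e-04 6.000e-04 1.000e-03 2.092e-01]
2992 ((432.9762878417969, -160.47882080078125), (35.344825744628906, 35.96052169799805), 61.38858413696289)
```

Call:
carry_out --rows '[0,0.025,0.02,0,0,0,0.05,0,0.05,0.045,0,0,0,0.12,0,0.065,0.07,0,0,0,0.18,0,0.07,0.095,0,0,0,0.209,0,0.064,0.145,0,0,0,0.209,0,0.059,0.195,0,0,0,0.209,0,0.053,0.245,0,0,0,0.209,0,0.048,0.295,0,0,0,0.209,0,0.043,0.34,0,0,0,0.209,0,0.04,0.37,0,0,0,0.209]'

```text
clock: 10.5
ee_pos: [0.5016, -0.1337, -0.0157]
tcp_rot: [-2.039, -2.388, 0.0]
contact_force: [-5.1, -0.9, 7.5]
finger_gap: 0.113
finger_force: 42.1
```

```bash
cat > tr.py <<'E'
from m import *
import sys
a=np.radians(8.9);H=np.array([[np.cos(a),-np.sin(a)],[np.sin(a),np.cos(a)]]);o=np.array([.6093,-.1176])
s=read_state();print(s["clock"],s["finger_gap"]*85,s["finger_force"],s["contact_force"],H.T@(s["ee_pos"][:2]-o)*1000+[44,0],s["qpos"].round(2))
z=s["ee_pos"][2]
for x in(-.03,-.005,0,.0015): print(x,local(s,[*(o+H@[x-.044,0]),z],R(8.9)))
im,d,P,T=wrist(sys.argv[1])
X=H.T@(s["ee_pos"][:2]-o)+[.086,0];c=o+H@X
K=(P[...,2]>.02)&(P[...,2]<.06)&(np.hypot(P[...,0]-c[0],P[...,1]-c[1])<.033);v,u=np.where(K)
if len(v):
    r=plate(P,im,u.min(),u.max()+1,v.min(),v.max()+1,0);print(r,"label in holder",H.T@(r[0][:2]-o)*1000)
E
python3 tr.py w7
```

```text
10.5 9.6444574808038 42.102506160736084 [-5.1086658  -0.8821058   7.45571058] [-64.92363043   0.77071466] [-0.41  0.6   1.78  0.    0.76 -0.57]
-0.03 [-4.200e-03  1.746e-01 -1.000e-04 -1.500e-03 -1.000e-03  3.900e-03]
-0.005 [-4.500e-03  2.996e-01 -2.000e-04 -1.500e-03 -1.000e-03  3.900e-03]
0 [-4.500e-03  3.246e-01 -3.000e-04 -1.500e-03 -1.000e-03  3.900e-03]
0.0015 [-4.500e-03  3.321e-01 -3.000e-04 -1.500e-03 -1.000e-03  3.900e-03]
(array([ 0.5867764 , -0.1213774 ,  0.03442326]), array([0.58655755, 0.6374637 , 0.4995901 ]), (143.9771728515625, 52.8909912109375), np.float64(-132.6184830959028), np.float64(29.972885181158727), 2295) label in holder [-22.83681552  -0.24728559]
```

Call:
carry_out --rows '[0,-0.002,0.03,0,0,0,0,0,-0.004,0.07,0,0,0,0,0,-0.004,0.11,0,0,0,0,0,-0.004,0.15,0,0,0,0,0,-0.004,0.19,0,0,0,0,0,-0.004,0.22,0,0,0,0,0,-0.004,0.25,0,0,0,0,0,-0.004,0.275,0,0,0,0,0,-0.004,0.295,0,0,0,0,0,-0.004,0.305,0,0,0,0]'

```text
clock: 11.55
ee_pos: [0.5616, -0.125, -0.0156]
tcp_rot: [-2.039, -2.388, 0.001]
contact_force: [-5.1, -1.8, 8.2]
finger_gap: 0.111
finger_force: 42.0
```

```bash
python3 tr.py w8
```

```text
11.55 9.453647141598227 41.98329985141754 [-5.13431492 -1.81518145  8.16765106] [-4.25844657  0.05827252] [-0.35  0.67  1.62  0.    0.85 -0.51]
-0.03 [-0.000e+00 -1.287e-01  1.000e-04 -1.700e-03 -1.000e-03  3.700e-03]
-0.005 [-0.0003 -0.0037  0.     -0.0017 -0.001   0.0037]
0 [-0.0003  0.0213 -0.     -0.0017 -0.001   0.0037]
0.0015 [-0.0003  0.0288 -0.     -0.0017 -0.001   0.0037]
(array([ 0.63138201, -0.12573768,  0.05059075]), array([0.69174018, 0.03082497, 0.72148829]), (72.55974578857422, 106.3702392578125), np.float64(-177.44850330951354), np.float64(46.17749334700804), 2431) label in holder [ 20.55715949 -11.45601693]
```

Call:
carry_out --rows '[0,0,0.005,0,0,0,0,0,0,0.01,0,0,0,0,0,0,0.014,0,0,0,0,0,0,0.018,0,0,0,0,0,0,0.021,0,0,0,0,0,0,0.024,0,0,0,0,0,0,0.027,0,0,0,0,0,0,0.03,0,0,0,0,0,0,0.033,0,0,0,0,0,0,0.036,0,0,0,0]'

```text
clock: 12.6
ee_pos: [0.5662, -0.1242, -0.0156]
tcp_rot: [-2.037, -2.386, 0.005]
contact_force: [-14.3, -4.1, 13.5]
finger_gap: 0.111
finger_force: 42.8
```

```bash
python3 tr.py w9|head -1
```

```text
12.6 9.437329827514592 42.77691900730133 [-14.29078078  -4.12113857  13.50978885] [0.39492825 0.17630903] [-0.35  0.68  1.6  -0.    0.87 -0.5 ]
```

Call:
carry_out --rows '[0,0,0.005,0,0,0,0,0,0,0.01,0,0,0,0,0,0,0.015,0,0,0,0,0,0,0.02,0,0,0,0,0,0,0.02,0,0,0,0,0,0,0.02,0,0,0,0,0,0,0.02,0,0,0,0,0,0,0.02,0,0,0,0,0,0,0.02,0,0,0,0,0,0,0.02,0,0,0,0]'

```text
clock: 13.65
ee_pos: [0.5659, -0.1241, -0.0156]
tcp_rot: [-2.033, -2.381, 0.013]
contact_force: [-27.9, -8.3, 22.5]
finger_gap: 0.107
finger_force: 46.0
```

```bash
python3 tr.py w10|head -1
```

```text
13.65 9.094968701771254 45.96578121185303 [-27.85896553  -8.30738888  22.53900891] [0.09660273 0.33108121] [-0.35  0.68  1.59 -0.    0.88 -0.5 ]
```

Pushing harder moved nothing while the force rose, so the tray is against the back stop. I'll relax the push, release and lift.

Call:
carry_out --rows '[0,0,0.01,0,0,0,0,0,0,0,0,0,0,0,0,0,-0.006,0,0,0,0,0.28,0,-0.006,0,0,0,0,0.28,0,-0.006,0,0,0,0,0.28,0,-0.006,0,0,0,0,0.28,0,-0.006,-0.06,0,0,0,0.28,0,-0.006,-0.2,0,0,0,0.28,0,-0.006,-0.42,0,0,0,0.28,0,-0.006,-0.64,0,0,0]'

```text
clock: 14.7
ee_pos: [0.5716, -0.1234, 0.1138]
tcp_rot: [-2.039, -2.389, 0.0]
contact_force: [1.7, -0.3, -0.4]
finger_gap: 0.283
finger_force: 0.0
```

```bash
cat > fit.py <<'E'
from m import *
import sys
a=np.radians(8.9);H=np.array([[np.cos(a),-np.sin(a)],[np.sin(a),np.cos(a)]]);o=np.array([.6093,-.1176])
def lab(P,im,c,n0,rad=.035):
    "robust plate fit: points within rad of c and near the plane of expected normal n0"
    Q=P.reshape(-1,3);Q=Q[(np.linalg.norm(Q-c,axis=1)<rad)&(abs((Q-c)@n0)<.006)]
    for _ in range(4):
        m=Q.mean(0);n=np.linalg.svd(Q-m,full_matrices=False)[2][2];n*=np.sign(n[2]);Q=Q[abs((Q-m)@n)<.0025]
    e=np.cross([0,0,1],n);e/=np.linalg.norm(e);g=np.cross(n,e);A=np.c_[(Q-m)@e,(Q-m)@g]
    r=cv2.minAreaRect((A*1000).astype(np.float32));c=m+(r[0][0]*e+r[0][1]*g)/1000
    return c.round(4),np.degrees(np.arctan2(-n[1],-n[0])).round(1),np.degrees(np.arcsin(n[2])).round(1),np.round(r[1],1),len(Q)
def nrm(yaw): t=np.radians(yaw);k=np.radians(40);return np.array([-np.cos(t)*np.cos(k),-np.sin(t)*np.cos(k),np.sin(k)])
E
python3 - <<'E'
from fit import *
im,d,P,T=wrist("w11");s=read_state();print(s["clock"],s["finger_gap"],s["ee_pos"],s["contact_force"])
c=np.r_[o+H@[.043,0],.036];r=lab(P,im,c,nrm(8.9));print(r,H.T@(r[0][:2]-o)*1000)
c=np.r_[o+H@[.011,-.092],.058];r=lab(P,im,c,nrm(8.9-22.9));print(r,H.T@(r[0][:2]-o)*1000)
Q=P.reshape(-1,3);h=o+H@[-.044,0];Q=Q[(Q[:,2]>.043)&(Q[:,2]<.055)&(np.hypot(*(Q[:,:2]-h).T)<.03)];r=cv2.minAreaRect((Q[:,:2]*1000).astype(np.float32));print(r,H.T@(np.array(r[0])/1000-o)*1000)
z=np.load("pics/w2.npz");print(lab(z["P"],0,np.array([.6344,-.2068,.0587]),nrm(-14)),lab(z["P"],0,np.array([.5093,-.1429,.0368]),nrm(19)))
E
```

```text
14.75 0.28096456759431954 [ 0.57592241 -0.12483846  0.1222568 ] [ 3.05100806 -1.04565807  5.31673698]
(array([ 0.6521, -0.1103,  0.0367]), np.float64(8.7), np.float64(40.3), array([40.8, 44.1]), 2090) [43.41406807  0.59050249]
(array([ 0.6435, -0.1868,  0.0622]), np.float64(-84.8), np.float64(16.0), array([ 3.3, 20.7]), 41) [ 23.08226868 -73.65791792]
((567.0117797851562, -123.6196517944336), (9.91833782196045, 43.7772102355957), 8.934647560119629) [-42.71036702   0.59525251]
(array([ 0.6344, -0.2068,  0.0587]), np.float64(-14.0), np.float64(40.4), array([40.7, 43.9]), 1076) (array([ 0.5093, -0.1429,  0.0368]), np.float64(19.2), np.float64(40.7), array([41.5, 43.9]), 959)
```

View pics/w11.png

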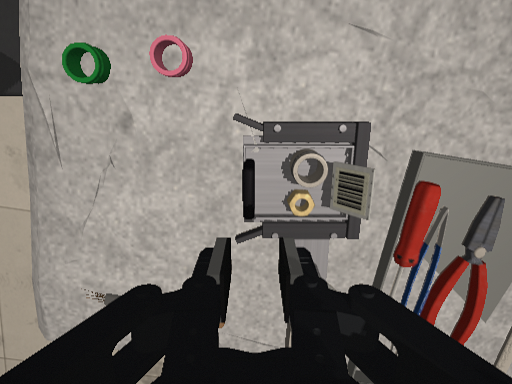

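The tray is home (holder x ≈ +1.3 mm, yaw 8.9°) with the nut (302,204) and sleeve (310,169) inside. Next, the reader.

Run:
```python
from h import *
s=read_state();print(local(s,[.60,.06,.21],R(38.9)),local(s,[.64,.13,.21],R(68.9)))
z=np.load("pics/top0.npz");P=cloud(z["d"],camera_model("top"));Q=P[150:220,172:210].reshape(-1,3);Q=Q[(Q[:,2]>.06)&(Q[:,2]<.08)];r=cv2.minAreaRect((Q[:,:2]*1000).astype(np.float32));print(r,np.percentile(Q[:,2],[5,50,95]))
```

```text
[ 0.8912  0.2691 -0.441   0.0184  0.0168 -0.9954] [ 1.2054  0.5216 -0.44    0.0139  0.0218 -1.9954]
((604.3889770507812, 129.1122589111328), (62.22190856933594, 148.04351806640625), 88.48066711425781) [0.0621456  0.07057091 0.07381687]
```

Call:
carry_out --rows '[1,0.05,0.02,-0.15,0,0,-0.1,1,0.15,0.05,-0.3,0,0,-0.25,1,0.3,0.1,-0.4,0,0,-0.45,1,0.45,0.15,-0.44,0,0,-0.65,1,0.6,0.2,-0.44,0,0,-0.85,1,0.75,0.25,-0.44,0,0,-1,1,0.89,0.3,-0.44,0,0,-1,1,1,0.34,-0.44,0,0,-1,1,1,0.38,-0.44,0,0,-1,1,1,0.38,-0.44,0,0,-1]'

```text
clock: 15.75
ee_pos: [0.6163, 0.0859, 0.2003]
tcp_rot: [1.35, 2.836, 0.0]
contact_force: [0.0, 0.4, 0.5]
finger_gap: 1.001
finger_force: 0.0
```

Run:
```python
from h import *
s=read_state();print(s["ee_pos"],s["qpos"].round(2),local(s,[.66,.13,.21],R(68.9)),local(s,[.66,.13,.21],R(95)))
```

```text
[0.61630816 0.08588422 0.20026553] [ 0.02  0.52  1.23 -0.    1.39 -0.67] [ 3.350e-02  3.087e-01 -4.850e-02  6.000e-04  1.600e-03 -9.940e-01] [ 3.350e-02  3.087e-01 -4.850e-02  2.000e-04  1.700e-03 -1.864e+00]
```

Call:
carry_out --rows '[1,0,0.05,0,0,0,-0.2,1,0.02,0.12,-0.02,0,0,-0.48,1,0.03,0.2,-0.04,0,0,-0.76,1,0.03,0.27,-0.05,0,0,-1,1,0.03,0.31,-0.05,0,0,-1,1,0.03,0.31,-0.05,0,0,-1,1,0.03,0.31,-0.05,0,0,-1,1,0.03,0.31,-0.05,0,0,-1,1,0.03,0.31,-0.05,0,0,-1,1,0.03,0.31,-0.05,0,0,-1]'

```text
clock: 16.75
ee_pos: [0.6598, 0.1289, 0.2103]
tcp_rot: [0.574, 3.089, 0.0]
contact_force: [0.5, -0.4, 0.2]
finger_gap: 1.003
finger_force: 0.0
```

Run:
```python
from h import *
im,d,P,T=wrist("w12");s=read_state();print(s["clock"],s["ee_pos"],s["qpos"].round(2))
cv2.imwrite("pics/w12b.png",cv2.resize(im[:,:,::-1],(800,600),interpolation=cv2.INTER_CUBIC))
Q=P.reshape(-1,3);Q=Q[(Q[:,2]>.0655)&(Q[:,2]<.076)&(abs(Q[:,0]-.61)<.09)&(abs(Q[:,1]-.13)<.05)];np.save("pics/rd.npy",Q)
r=cv2.minAreaRect((Q[:,:2]*1000).astype(np.float32));print(r,len(Q),np.percentile(Q[:,2],[1,50,99]))
```

```text
16.8 [0.65984242 0.12909721 0.21024154] [ 0.08  0.62  1.03  0.    1.49 -1.12]
((599.9730834960938, 128.19691467285156), (61.76287841796875, 143.4901885986328), 88.30455780029297) 4580 [0.06605384 0.07121841 0.07447536]
```

View pics/w12b.png

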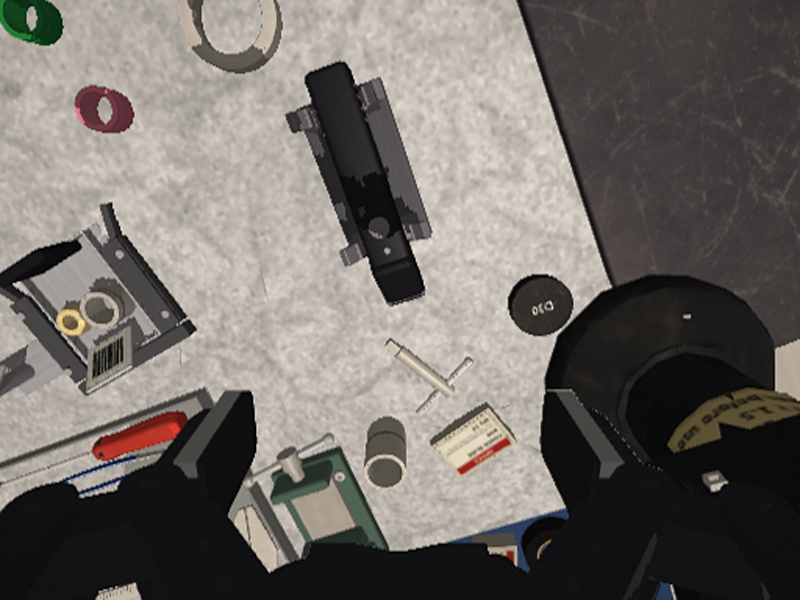

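The view (800 px scale) shows the reader lying along (327,68) to (395,265), with its nose ending at (405,300), in both forks. The tray with its load is in the holder on the left.

Run:
```python
from h import *
z=np.load("pics/w12.npz");P=z["P"].reshape(-1,3);Q=P[(P[:,2]>.055)&(P[:,2]<.078)&(abs(P[:,0]-.61)<.1)&(abs(P[:,1]-.13)<.05)]
b=Q[(Q[:,2]>.067)]
c=np.array([.61,.13]);yaw=2.
for _ in range(8):
    a=np.radians(yaw);e=np.array([np.cos(a),np.sin(a)]);n=np.array([-e[1],e[0]])
    t=(b[:,:2]-c)@e;w=(b[:,:2]-c)@n;k=abs(w)<.0155
    # edges per bin
    ms=[];ts=[]
    for x in np.arange(-.06,.06,.006):
        kk=k&(t>=x)&(t<x+.006)
        if kk.sum()>8: lo,hi=np.percentile(w[kk],[2,98]);ms.append((lo+hi)/2);ts.append(x+.003)
    p=np.polyfit(ts,ms,1);yaw+=np.degrees(np.arctan(p[0]))*.7;c=c+n*p[1]*.7
print(yaw,c,"ends",np.percentile(t[k],[0,.5,1,99,100])*1000,"width",np.percentile(w[k],[1,99])*1000,"z",np.median(b[k,2]))
o=c+e*(np.percentile(t[k],.3)+.065);print("origin",o)
q=Q[abs((Q[:,:2]-c)@n)<.016];tt=(q[:,:2]-o)@e
for x in range(-70,115,8):
    kk=(tt*1000>=x)&(tt*1000<x+8);print(x,q[kk,2].mean().round(4) if kk.any() else 0,end=' ')
# also from top
z=np.load("pics/top0.npz");P=cloud(z["d"],camera_model("top"))[140:220,172:210].reshape(-1,3)
t=(P[:,:2]-o)@e;w=(P[:,:2]-o)@n;k=(P[:,2]>.062)&(abs(w)<.014);print("top",np.percentile(t[k],[0,1,99,100])*1000)
s=read_state()
print("grasp",local(s,[*o,.12],R(yaw+90)),local(s,[*o,.05-TIP],R(yaw+90)))
```

```text
-2.5451992780294965 [0.61000699 0.12877451] ends [-81.63523203 -80.40748065 -79.74133685  55.85533876  59.06527622] width [-13.73004695  13.61792479] z 0.07136360417225596
origin [0.59412023 0.12947993]
-70 0.0704 -62 0.0711 -54 0.0709 -46 0.0708 -38 0.071 -30 0.071 -22 0.071 -14 0.0709 -6 0.0709 2 0.0709 10 0.071 18 0.0709 26 0.0714 34 0.0715 42 0.071 50 0.0706 58 0.0728 66 0.07 74 0.0634 82 0.0576 90 0 98 0 106 0 114 0 top [-63.92517249 -63.53126742  80.23520503  81.79288808]
grasp [ 3.075e-01 -1.161e-01  4.512e-01  2.000e-04  2.000e-04 -6.159e-01] [ 3.075e-01 -1.162e-01  9.912e-01  2.000e-04  2.000e-04 -6.159e-01]
```

Call:
carry_out --rows '[0.7,0.08,-0.03,0,0,0,-0.15,0.7,0.17,-0.06,0.05,0,0,-0.35,0.7,0.25,-0.1,0.15,0,0,-0.55,0.7,0.3,-0.116,0.3,0,0,-0.616,0.7,0.307,-0.116,0.45,0,0,-0.616,0.7,0.307,-0.116,0.55,0,0,-0.616,0.7,0.307,-0.116,0.6,0,0,-0.616,0.7,0.307,-0.116,0.6,0,0,-0.616,0.7,0.307,-0.116,0.6,0,0,-0.616,0.7,0.307,-0.116,0.6,0,0,-0.616]'

```text
clock: 17.8
ee_pos: [0.5953, 0.1297, 0.0915]
tcp_rot: [0.069, 3.138, 0.001]
contact_force: [0.5, -1.4, -0.5]
finger_gap: 0.702
finger_force: 0.0
```

Run:
```python
from h import *
im,d,P,T=wrist("w13");s=read_state();L=(P-s["ee_pos"])@tool(s)[:3,:3]
K=(P[...,2]>.066)&(P[...,2]<.076)&(abs(L[...,1])<.017)&(L[...,0]<.1)
Q=L[K];print(s["ee_pos"],local(s,[.5941,.1295,.001],R(87.5)))
for x in(.01,.02,.03,.04,.05,.06): k=abs(Q[:,0]-x)<.004;print(x,np.percentile(Q[k,1],[2,98])*1000 if k.any() else 0)
k=abs(Q[:,1])<.01;print("back end tool x",Q[k,0].max())
```

```text
[0.59525892 0.12969048 0.09147834] [ 0.0069 -0.0014  0.4524  0.0008  0.0049 -0.0006]
0.01 [-14.30849421  13.12133991]
0.02 [-14.03763046  13.17902816]
0.03 [-13.85526984  13.00909152]
0.04 [-14.31890938  12.81248447]
0.05 [-14.06579529  13.28150696]
0.06 [-13.32430853  13.08912052]
back end tool x 0.0667998712254288
```

Call:
carry_out --rows '[0.7,0.005,-0.003,0.1,0,0,0,0.7,0.007,-0.003,0.22,0,0,0,0.7,0.007,-0.003,0.33,0,0,0,0.7,0.007,-0.003,0.42,0,0,0,0.7,0.007,-0.003,0.452,0,0,0,0.7,0.007,-0.003,0.452,0,0,0,0,0.007,-0.003,0.452,0,0,0,0,0.007,-0.003,0.452,0,0,0,0,0.007,-0.003,0.452,0,0,0,0,0.007,-0.003,0.452,0,0,0]' --squeeze 60

```text
clock: 18.85
ee_pos: [0.5939, 0.1292, 0.0012]
tcp_rot: [0.069, 3.138, 0.0]
contact_force: [0.7, -0.1, 5.9]
finger_gap: 0.322
finger_force: 59.9
```

Run:
```python
from h import *
s=read_state();print(s["clock"],s["finger_gap"]*85,s["finger_force"],s["ee_pos"],s["contact_force"],s["qpos"].round(2),Ro.from_rotvec(s["tcp_rot"]).as_matrix().round(4))
print(local(s,[.5941,.1295,.14],R(87.5)))
```

```text
18.85 27.34377576005757 59.87941861152649 [0.59394689 0.12915138 0.00117299] [ 0.66144838 -0.13904229  5.93306837] [ 0.09  0.69  1.51  0.    0.94 -1.44] [[-9.99e-01  4.38e-02  2.70e-03]
 [ 4.38e-02  9.99e-01  2.00e-04]
 [-2.70e-03  4.00e-04 -1.00e+00]]
[-2.600e-03  2.000e-03 -6.941e-01  7.000e-04  5.100e-03 -4.000e-04]
```

Call:
carry_out --rows '[0,0,0,-0.04,0,0,0,0,0,0,-0.12,0,0,0,0,0,0,-0.24,0,0,0,0,0,0,-0.38,0,0,0,0,0,-0.06,-0.5,0,0,0,0,0,-0.18,-0.57,0,0,-0.05,0,0.05,-0.34,-0.6,0,0,-0.15,0,0.1,-0.52,-0.6,0,0,-0.25,0,0.15,-0.7,-0.6,0,0,-0.35,0,0.2,-0.86,-0.6,0,0,-0.38]'

```text
clock: 19.85
ee_pos: [0.5445, -0.0424, 0.12]
tcp_rot: [0.246, -3.132, -0.0]
contact_force: [0.8, -0.7, -2.1]
finger_gap: 0.321
finger_force: 59.1
```

```bash
cat > rd.py <<'E'
from h import *
import sys
s=read_state();print(s["clock"],s["finger_gap"]*85,s["finger_force"].round(1),s["ee_pos"],s["qpos"].round(2))
im,d,P,T=wrist(sys.argv[1]);L=(P-s["ee_pos"])@tool(s)[:3,:3]*1000
K=(abs(L[...,1])<11)&(L[...,0]>16)&(L[...,0]<64)&(abs(L[...,2]+70)<25);Q=L[K]
if len(Q)>50:
    A=np.c_[Q[:,0],Q[:,1],np.ones(len(Q))];p=np.linalg.lstsq(A,Q[:,2],rcond=None)[0];print("top plane: slope x,y deg",np.degrees(p[:2]).round(2),"z at 0",p[2].round(1),len(Q))
    B=L[(abs(L[...,1])<25)&(L[...,0]>14)&(L[...,0]<75)&(abs(L[...,2]-p[2])<7)]
    print("axis",[(x,np.percentile(B[abs(B[:,0]-x)<4,1],[2,98]).mean().round(1)) for x in(20,35,50,60)],"back",np.percentile(B[abs(B[:,1])<10,0],99.5).round(1))
T_=np.array(list(map(float,sys.argv[2:6])));print(local(s,T_[:3],R(T_[3])))
E
python3 rd.py w14 .5026 -.1337 .0518 98.9
```

```text
Traceback (most recent call last):
  File "rd.py", line 3, in <module>
    s=read_state();print(s["clock"],s["finger_gap"]*85,s["finger_force"].round(1),s["ee_pos"],s["qpos"].round(2))
                                                       ^^^^^^^^^^^^^^^^^^^^^^^
AttributeError: 'float' object has no attribute 'round'
```

```bash
sed -i 's/s\["finger_force"\].round(1)/s["finger_force"]/' rd.py; python3 rd.py w14 .5026 -.1337 .0518 98.9
```

```text
19.85 27.305915060544944 59.145267605781555 [ 0.54447835 -0.04240848  0.11999562] [-0.22  0.45  1.58 -0.    1.11 -1.95]
top plane: slope x,y deg [ 0.2  -0.11] z at 0 -70.6 7600
axis [(20, np.float64(0.1)), (35, np.float64(0.1)), (50, np.float64(0.1)), (60, np.float64(0.1))] back 65.2
[ 0.278  -0.4182  0.341   0.     -0.0005  0.0026]
```

Call:
carry_out --rows '[0,0.04,-0.05,0.02,0,0,0,0,0.1,-0.13,0.06,0,0,0,0,0.16,-0.22,0.12,0,0,0,0,0.21,-0.31,0.2,0,0,0,0,0.25,-0.38,0.28,0,0,0,0,0.27,-0.41,0.33,0,0,0.003,0,0.278,-0.418,0.343,0,0,0.003,0,0.278,-0.418,0.343,0,0,0.003,0,0.278,-0.418,0.343,0,0,0.003,0,0.278,-0.418,0.343,0,0,0.003]'

```text
clock: 20.9
ee_pos: [0.5041, -0.1317, 0.0518]
tcp_rot: [-0.242, 3.131, -0.001]
contact_force: [0.5, 0.8, -2.2]
finger_gap: 0.318
finger_force: 59.5
```

```bash
cat > foc.py <<'E'
from h import *
import sys
s=read_state();T=tool(s);Rt=T[:3,:3]
Rr=np.c_[-Rt[:,0],Rt[:,1],-Rt[:,2]]   # reader axes in hand
o=T[:3,3]-Rt[:,2]*.0444+Rt[:,0]*.0001
f=o+Rr@[.1513,0,-.0594];n=Rr@[np.cos(np.radians(40)),0,-np.sin(np.radians(40))]
lab=np.array(list(map(float,sys.argv[1:4])));t,k=np.radians(float(sys.argv[4])),np.radians(40)
m=np.array([np.cos(t)*np.cos(k),np.sin(t)*np.cos(k),-np.sin(k)])
print(s["clock"],"err mm",(f-lab)*1000,"angle",np.degrees(np.arccos(n@m)),s["joint_velocities"].round(3),s["finger_force"])
print("tool corr",((Rt.T@(lab-f))/.2).round(4))
E
python3 foc.py .6521 -.1103 .0362 8.8; python3 rd.py w15 .5026 -.1337 .0514 98.9
```

```text
20.9 err mm [1.43855502 1.87095902 0.76079439] angle 0.07724059258158501 [-0.004 -0.     0.004  0.    -0.002 -0.002] 59.498852491378784
tool corr [ 0.0086 -0.0081  0.0038]
20.9 27.06242654216906 59.498852491378784 [ 0.50411938 -0.13169275  0.05176452] [-0.4   0.5   1.73  0.    0.92 -2.13]
top plane: slope x,y deg [ 0.14 -0.11] z at 0 -70.5 7593
axis [(20, np.float64(0.1)), (35, np.float64(0.1)), (50, np.float64(0.1)), (60, np.float64(0.1))] back 65.2
[ 0.0091 -0.0087  0.0018 -0.001   0.0025 -0.0016]
```

Call:
carry_out --rows '[0,0.009,-0.008,0.003,0,0,0,0,0.009,-0.008,0.003,0,0,0,0,0.009,-0.008,0.003,0,0,0,0,0.009,-0.008,0.003,0,0,0,0,0.009,-0.008,0.003,0,0,0,0,0.009,-0.008,0.003,0,0,0,0,0.009,-0.008,0.003,0,0,0,0,0.009,-0.008,0.003,0,0,0,0,0.009,-0.008,0.003,0,0,0,0,0.009,-0.008,0.003,0,0,0]'

```text
clock: 21.95
ee_pos: [0.5019, -0.134, 0.0505]
tcp_rot: [-0.241, 3.132, 0.0]
contact_force: [-0.4, -0.2, -1.9]
finger_gap: 0.317
finger_force: 59.5
```

Call:
carry_out --rows '[0,0,0,0,0,0,0,0,0,0,0,0,0,0,0,0,0,0,0,0,0,0,0,0,0,0,0,0,0,0,0,0,0,0,0,0,0,0,0,0,0,0,0,0,0,0,0,0,0,0,0,0,0,0,0,0,0,0,0,0,0,0,0,0,0,0,0,0,0,0]'

```text
clock: 22.95
ee_pos: [0.5019, -0.1341, 0.0505]
tcp_rot: [-0.241, 3.132, 0.0]
contact_force: [0.1, 1.0, -1.9]
finger_gap: 0.317
finger_force: 59.5
```

```bash
python3 foc.py .6521 -.1103 .0362 8.8
python3 - <<'E'
from fit import *
im,d,P,T=wrist("w16")
for c,y in(([.6521,-.1103,.0365],8.8),([.6344,-.2068,.0585],-14)):
    try: print(lab(P,im,np.array(c),nrm(y)))
    except Exception as e: print("not seen")
s=read_state();print(local(s,[.4876,-.1702,.1177-.0444],R(76)))
E
```

```text
22.95 err mm [-0.81768184 -0.63941827 -0.69327668] angle 0.004748150662602482 [-0.002 -0.002  0.001 -0.001  0.002 -0.   ] 59.49890971183777
tool corr [-0.0045  0.0025 -0.0035]
not seen
(array([ 0.627 , -0.2051,  0.0499]), np.float64(-13.8), np.float64(38.2), array([39.8, 17.2]), 363)
[ 9.820e-02 -1.676e-01 -1.141e-01  2.000e-04  2.000e-04  7.597e-01]fit.py:8: RuntimeWarning: Mean of empty slice.
  m=Q.mean(0);n=np.linalg.svd(Q-m,full_matrices=False)[2][2];n*=np.sign(n[2]);Q=Q[abs((Q-m)@n)<.0025]
  ret = um.true_divide(
```

Tray label held for about 2 s with the focus within 1.5 mm. Now the station label.

Call:
carry_out --rows '[0,0.01,-0.015,-0.05,0,0,0.05,0,0.03,-0.04,-0.1,0,0,0.2,0,0.05,-0.09,-0.114,0,0,0.4,0,0.08,-0.14,-0.114,0,0,0.6,0,0.098,-0.168,-0.114,0,0,0.73,0,0.098,-0.168,-0.114,0,0,0.76,0,0.098,-0.168,-0.114,0,0,0.76,0,0.098,-0.168,-0.114,0,0,0.76,0,0.098,-0.168,-0.114,0,0,0.76,0,0.098,-0.168,-0.114,0,0,0.76]'

```text
clock: 24.0
ee_pos: [0.4877, -0.17, 0.0733]
tcp_rot: [-0.382, -3.118, -0.0]
contact_force: [-0.3, 0.2, -2.6]
finger_gap: 0.322
finger_force: 59.4
```

```bash
python3 foc.py .6344 -.2068 .0583 -14
```

```text
24.0 err mm [ 0.05492921  0.37719622 -0.02215215] angle 0.04034737587054049 [-0.002  0.001  0.     0.001 -0.001  0.002] 59.385201930999756
tool corr [-0.0002 -0.0019 -0.0001]
```

Call:
carry_out --rows '[0,0,0,0,0,0,0,0,0,0,0,0,0,0,0,0,0,0,0,0,0,0,0,0,0,0,0,0,0,0,0,0,0,0,0,0,0,0,0,0,0,0,0,0,0,0,0,0,0,0,0,0,0,0,0,0,0,0,0,0,0,0,0,0,0,0,0,0,0,0]'

```text
clock: 25.0
ee_pos: [0.4876, -0.1702, 0.0733]
tcp_rot: [0.383, 3.118, 0.0]
contact_force: [0.0, -0.3, -0.6]
finger_gap: 0.319
finger_force: 59.4
```

Call:
carry_out --rows '[0,0,0,0,0,0,0,0,0,0,0,0,0,0,0,0,0,0,0,0,0,0,0,0,0,0,0,0,0,0,0,0,0,0,0,0,0,0,0,0,0,0,0,0,0,0,0,0,0,0,0,0,0,0,0,0,0,0,0,0,0,0,0,0,0,0,0,0,0,0]'

```text
clock: 26.0
ee_pos: [0.4876, -0.1703, 0.0733]
tcp_rot: [0.383, 3.118, 0.0]
contact_force: [1.2, -0.5, -2.3]
finger_gap: 0.322
finger_force: 59.4
```

```bash
python3 foc.py .6344 -.2068 .0583 -14
python3 - <<'E'
from h import *
s=read_state();print(local(s,[.55,.0,.12],R(87.5)),local(s,[.5939,.1292,.12],R(87.5)))
E
```

```text
26.0 err mm [-0.05530154 -0.04164536 -0.0188792 ] angle 0.0013741289902460163 [-0.003  0.    -0.002 -0.     0.002  0.   ] 59.38551843166351
tool corr [-0.0002  0.0003 -0.0001]
[-9.650e-02  9.014e-01 -2.335e-01  1.000e-04  0.000e+00 -3.835e-01] [-1.5320e-01  1.5813e+00 -2.3350e-01  1.0000e-04  0.0000e+00 -3.8350e-01]
```

Call:
carry_out --rows '[0,0,0.02,-0.08,0,0,0,0,-0.01,0.06,-0.17,0,0,-0.05,0,-0.02,0.14,-0.26,0,0,-0.1,0,-0.03,0.26,-0.3,0,0,-0.18,0,-0.04,0.4,-0.3,0,0,-0.26,0,-0.06,0.55,-0.3,0,0,-0.33,0,-0.07,0.69,-0.3,0,0,-0.38,0,-0.08,0.81,-0.3,0,0,-0.383,0,-0.09,0.88,-0.3,0,0,-0.383,0,-0.095,0.9,-0.3,0,0,-0.383]'

```text
clock: 27.0
ee_pos: [0.5499, 0.0009, 0.1332]
tcp_rot: [0.066, 3.141, 0.0]
contact_force: [0.0, -0.5, -2.0]
finger_gap: 0.318
finger_force: 59.4
```

```bash
python3 rd.py w17 .5939 .1292 .10 87.5
```

```text
27.0 27.02423263487865 59.38793063163757 [0.5499025  0.00090717 0.13321152] [-0.14  0.44  1.55  0.    1.15 -1.67]
top plane: slope x,y deg [ 0.17 -0.17] z at 0 -70.6 7604
axis [(20, np.float64(0.3)), (35, np.float64(0.3)), (50, np.float64(0.3)), (60, np.float64(0.4))] back 65.2
[-1.927e-01  6.502e-01  1.661e-01  2.000e-04  1.000e-04  2.700e-03]
```

Call:
carry_out --rows '[0,-0.02,0.06,0,0,0,0,0,-0.05,0.16,0,0,0,0,0,-0.09,0.29,0,0,0,0,0,-0.13,0.42,0,0,0,0,0,-0.165,0.54,0,0,0,0,0,-0.185,0.62,0.03,0,0,0.002,0,-0.193,0.65,0.08,0,0,0.002,0,-0.193,0.65,0.13,0,0,0.002,0,-0.193,0.65,0.16,0,0,0.002,0,-0.193,0.65,0.166,0,0,0.002]'

```text
clock: 28.05
ee_pos: [0.5929, 0.1268, 0.0986]
tcp_rot: [-0.072, -3.138, 0.001]
contact_force: [0.1, -0.5, -1.5]
finger_gap: 0.321
finger_force: 59.4
```

Run:
```python
from h import *
s=read_state();print(s["clock"],s["ee_pos"],local(s,[.5939,.1292,.0012],R(87.5)))
```

```text
28.05 [0.59291276 0.12683521 0.09863681] [-0.0057  0.0123  0.4872 -0.0011 -0.0052 -0.0046]
```

Call:
carry_out --rows '[0,0,0.001,0.03,0,0,0,0,0,0.001,0.08,0,0,0,0,0,0.001,0.14,0,0,0,0,0,0.001,0.19,0,0,0,0,0,0.001,0.22,0,0,0,0,0,0.001,0.23,0,0,0,0,0,0.001,0.23,0,0,0,0,0,0.001,0.23,0,0,0,0,0,0.001,0.23,0,0,0,0,0,0.001,0.23,0,0,0]'

```text
clock: 29.05
ee_pos: [0.5942, 0.1282, 0.0546]
tcp_rot: [0.07, 3.14, 0.0]
contact_force: [-0.5, -0.2, -1.6]
finger_gap: 0.317
finger_force: 59.4
```

Run:
```python
from h import *
s=read_state();print(s["clock"],s["ee_pos"],s["contact_force"],local(s,[.5939,.1292,.0012],R(87.5)))
```

```text
29.05 [0.59416238 0.12823084 0.05455001] [-0.51268268 -0.1740369  -1.60308905] [ 0.0018  0.0047  0.2667  0.0003  0.0016 -0.0024]
```

Call:
carry_out --rows '[0,0.002,0.005,0.03,0,0,-0.002,0,0.002,0.005,0.08,0,0,-0.002,0,0.002,0.005,0.13,0,0,-0.002,0,0.002,0.005,0.18,0,0,-0.002,0,0.002,0.005,0.22,0,0,-0.002,0,0.002,0.005,0.245,0,0,-0.002,0,0.002,0.005,0.258,0,0,-0.002,0,0.002,0.005,0.265,0,0,-0.002,0,0.002,0.005,0.265,0,0,-0.002,0,0.002,0.005,0.265,0,0,-0.002]'

```text
clock: 30.05
ee_pos: [0.594, 0.1292, 0.0015]
tcp_rot: [0.069, 3.14, 0.0]
contact_force: [0.5, 0.5, -2.1]
finger_gap: 0.321
finger_force: 59.6
```

Run:
```python
from h import *
s=read_state();print(s["clock"],s["ee_pos"],s["contact_force"],local(s,[.5939,.1292,.0012],R(87.5)))
```

```text
30.05 [0.59395575 0.1292496  0.00148046] [ 0.50535113  0.48429193 -2.06426336] [ 0.0003 -0.0003  0.0014  0.0005  0.002  -0.0005]
```

Call:
carry_out --rows '[0,0,0,0.003,0,0,0,0,0,0,0.006,0,0,0,0,0,0,0.006,0,0,0,0.4,0,0,0.005,0,0,0,0.6,0,0,0.005,0,0,0,0.7,0,0,0.005,0,0,0,0.7,0,0,0.005,0,0,0,0.7,0,0,-0.05,0,0,0,0.7,0,0,-0.2,0,0,0,0.7,0,0,-0.42,0,0,0]'

```text
clock: 31.05
ee_pos: [0.5919, 0.129, 0.0845]
tcp_rot: [-0.069, -3.136, 0.001]
contact_force: [0.8, 0.3, -0.7]
finger_gap: 0.699
finger_force: 0.0
```

Call:
carry_out --rows '[0.7,-0.05,0,-0.2,0,0,0,0.7,-0.15,0,-0.4,0,0,0,0.7,-0.28,0,-0.55,0,0,0,0.7,-0.28,0,-0.6,0,0,0,0.7,-0.28,0,-0.6,0,0,0,0.7,-0.28,0,-0.6,0,0,0,0.7,-0.28,0,-0.6,0,0,0,0.7,-0.28,0,-0.6,0,0,0,0.7,-0.28,0,-0.6,0,0,0,0.7,-0.28,0,-0.6,0,0,0]'

```text
clock: 32.05
ee_pos: [0.6492, 0.1268, 0.2047]
tcp_rot: [-0.069, -3.14, 0.0]
contact_force: [-0.1, -1.1, 0.1]
finger_gap: 0.701
finger_force: 0.0
```

Run:
```python
from h import *
im,d,P,T=wrist("w18");s=read_state();print(s["clock"],s["ee_pos"],s["contact_force"],s["finger_gap"])
P=P.reshape(-1,3);a=np.radians(-2.5);e=np.array([np.cos(a),np.sin(a)]);n=np.array([-e[1],e[0]])
t=(P[:,:2]-[.5941,.1295])@e*1000;w=(P[:,:2]-[.5941,.1295])@n*1000;k=(P[:,2]>.06)&(P[:,2]<.085)&(abs(w)<25)&(abs(t)<110)
for x in range(-68,100,12):
    kk=k&(abs(t-x)<4)&(abs(w)<15.5)
    if kk.sum()>10: print(x,np.percentile(w[kk],[2,98]).round(1),np.median(P[kk,2]).round(4))
kk=k&(abs(w)<10);print("back",t[kk].min(),"front",t[kk].max())
t2,_=get_image("top");cv2.imwrite("pics/end.png",np.hstack([cv2.resize(im[:,:,::-1],(400,300)),cv2.resize(t2[130:280,170:370,::-1],(400,300),interpolation=cv2.INTER_CUBIC)]))
```

```text
32.1 [0.64933629 0.12677488 0.20487563] [ 0.00137619  0.53728189 -0.15011069] 0.7038444850905571
-68 [-10.1  10.1] 0.0693
-56 [-13.5  13.3] 0.0712
-44 [-13.7  13.5] 0.0714
-32 [-13.9  13.7] 0.0713
-20 [-13.1  13.8] 0.0713
-8 [-14.3  14. ] 0.0713
4 [-13.3  14.2] 0.0712
16 [-13.6  13.3] 0.0712
28 [-13.7  13.4] 0.0715
40 [-13.9  13.5] 0.0716
52 [-14.1  13.7] 0.0712
64 [-14.1  13.7] 0.0736
76 [-14.5  14.1] 0.0654
back -64.92459953066087 front 83.24081869696647
```

View pics/end.png

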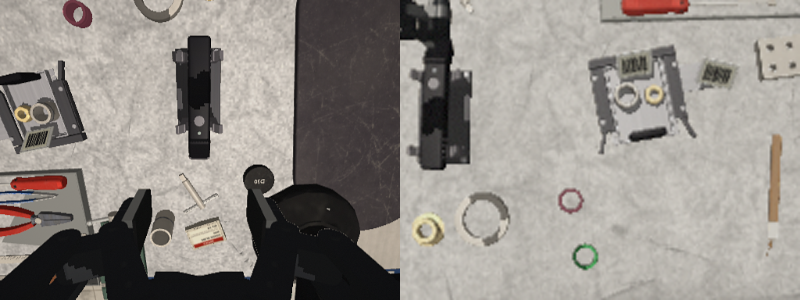

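The reader is back level in both forks (left panel, (200,95)), nose away from the robot. The tray is home with the nut and sleeve in it (right panel, (640,95)), and the bystanders look to be where they were. The arm is clear, so I'm handing in.

```bash
python3 -c "
from station import *
print(hand_in())"
```

```text
the job is handed in; nothing more can be done
None
```

The job is handed in at about 32 s: tray at the back stop with sleeve and nut inside, both labels read in order for about 2 s each, reader back in both forks; one early grip closed on nothing because the fingertips sit about 38 mm behind the reported TCP, which I corrected for.

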